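# Load the specimen magazine under the scanner's sprung flap

## Task

Load the black specimen magazine into the scanner: with one fingertip press down the steel bar beside the lane and keep it down, so that the sprung flap stays open, and with the other fingertip push the magazine by its upright rear plate along the lane, under the flap, until it is fully home against the stop. Then let go of the bar and move clear, so that the flap shuts behind the magazine's body. Only press and push: do not lift or tip the magazine, and leave the other things on the bench where they are.

Things in the scene. Friction and masses are not known exactly. Their poses are not given: they have to be found in the camera images.
- dock: Loading dock of a bench scanner, fixed, its place and yaw (to 0.38 rad) differ each time. Origin on the bench (z=0) below the flap's hinge line, in the plane of the flap lip's front face; x = way the magazine is pushed in, z up. 'Dock' numbers are mm in this frame. Alloy deck, top z=6, no deck under the press bar. White scanner housing: x 68 to 204, y -105 to 65, up to z=67.
- lane_stop (a point): Centre of the stop's face at the lane's inner end, dock (58, -42, 18). The straight lane runs along dock x from -185 to this stop, centre line y=-42, between two low steel rails (gap 34, tops at z=14). The stop is rigid, z 6 to 36.
- shaft_mid (a point): Dock (-96, 0, 27): mid-length of the flap's hinge shaft, a steel rod 8 mm thick along dock x from -186 to 54 at y=0, z=27. Its bearing blocks (y -6 to 6, up to z=33) stand at x -185 to -177 and -10 to -2. The press bar is on its +y side, the lane and flap on its -y side.
- flap (a joint): Opening angle of the grey flap over the lane's inner end, rad: 0 shut, 0.6 end of travel. Pushing the press bar down raises the flap; a spring (0.06 N m shut, 0.17 N m fully open) shuts it when the bar is let go. From 0.3 rad up the magazine's body passes freely below the lip; 0.4 to 0.5 gives good room. Flap plate when shut: dock x 0 to 55, y -61 to 2, z 34 to 37.
- bar_mid (a point): Top of the press bar at mid-length; moves with it. Round steel bar 12 mm thick along dock x from -176 to -16, at y=28, top z=30 when shut; an arm at each end (x -172, -20) joins it to the shaft. Lever 28 mm: pressed down 12 mm the flap is 0.45 rad open (4 to 15 N) and the bar has moved 4 mm towards the shaft. Any point along it opens the flap equally: a fingertip can slide along.
- lip_edge (a point): Middle of the lower edge of the flap's front lip (dock x 0 to 4, y -60 to -24), which blocks the magazine's body when shut; then it is at dock (2, -42, 24). Moves with the flap.
- magazine: Loose black specimen magazine on the deck in the lane, before the flap, 75 to 170 g. Origin on its underside, x forward, z up. Body with glass squares in its top: x 0 to 50, 30 wide, 25 high; low tongue behind: x -39 to 0, 18 wide, 9 high; upright plate: x -48 to -38, 24 wide, 34 high. Home: origin at dock x=8, shut lip above the tongue, plate still outside.
- nose (a point): Middle of the front face of the magazine's body, 12 mm above its underside. Touches the stop (dock x=58) when fully home.
- push_plate (a point): Point on the rear face of the magazine's upright plate, 22 mm above the magazine's underside: where a fingertip pushes. At dock x=-40 when the magazine is fully home.
- objective: Bystander, to be left where it is: brass microscope objective lens standing on end, 24 mm across, 40 mm high. Origin at the centre of its underside. Loose.
- eyepiece: Bystander, to be left where it is: black eyepiece standing on end, 34 mm across at the top, 52 mm high. Origin at the centre of its underside. Loose.
- stain_bottle: Bystander, to be left where it is: small amber glass bottle with a black cap, 36 mm across, 65 mm high. Origin at the centre of its underside. Loose.
- dish: Bystander, to be left where it is: shallow glass dish, 84 mm across, 14 mm high. Origin at the centre of its underside. Loose.
- remote: Bystander, to be left where it is: black remote control lying flat, 36 x 105 x 12 mm. Origin at the centre of its underside. Loose.
- slide_box: Bystander, to be left where it is: white flat slide box, 85 x 100 x 26 mm. Origin at the centre of its underside. Loose.
- spare_stage_plate: Bystander, to be left where it is: dark steel plate lying flat, 60 x 45 x 10 mm. Origin at the centre of its underside. Loose.
Things that resemble listed ones, but are neither listed nor needed, are in the scene too. Leave any green look-alike of the magazine alone.

How it is judged:
On the way, in this order (a step that is already met when the one before it is completed fails the run):
1. a fingertip holds the flap open by its bar while the magazine is still in front of the flap (value of joint flap above 0.22 rad and contact force between the fingers and flap above 0.5 N and x of nose in the frame of dock below 0.006 m), for 0.2 s.
2. the magazine's body is pushed in beneath the flap while a fingertip still holds the flap open (value of joint flap above 0.22 rad and contact force between the fingers and flap above 0.5 N and x of nose in the frame of dock above 0.025 m), for 0.1 s.
At the end, for the whole second after the job is handed in: The magazine lies flat and at rest on the deck with its nose within 5 mm of the stop, and the flap is shut behind its body (under 0.05 rad) (x of nose in the frame of dock above 0.053 m and value of joint flap below 0.05 rad and angle between magazine's own z axis and vertical below 0.06 rad and z of magazine in the frame of dock below 0.01 m and linear speed of magazine below 0.01 m/s); the robot touches nothing.
It fails at once if the magazine is lifted more than 8 mm off the deck (z of magazine in the frame of dock above 0.014 m).
It fails at once if the magazine is tipped by more than about 17 degrees (angle between magazine's own z axis and vertical above 0.3 rad).
It fails at once if a bystander is moved by more than 15 mm (distance of any of objective, eyepiece, stain_bottle, dish, remote, slide_box, spare_stage_plate from where it was at the start of the episode above 0.015 m).
It also fails if it takes over 42 s, if anything falls off the work surface, if the arm or the gripper's body presses on something with over 40 N, if the wrist force passes 120 N, or if a joint passes its speed limit or range.

## Robot

A 6-joint arm with a two-finger parallel gripper is mounted at the origin on the work surface. World frame = base frame: x ahead of the robot, y to its left, z up, the work surface at z = 0. Lengths are in m, angles in rad, forces in N, time in s.
With the tool pointing down it reaches from about 0.275 to 0.75 m from the base axis. Payload 10.2 kg.
Tool frame: the origin (TCP) lies midway between the tips of the shut fingers; the grasp point (between the pads) lies 19 mm behind it; z points along the fingers, x is the direction in which the jaws open and shut, and the axes are right-handed (so a half turn about z gives the same grasp; the last joint's range is limited). The gripper opens to 85 mm and grips with 20 to 120 N. Pads are 22 mm wide; open, the fingers measure 114 mm over their backs; the gripper's body (76 mm by 85 mm) begins 54 mm behind the grasp point. The pads swing forward as they close: fully open they stand 13 mm farther back than shut.
Start: joints at [-0.223, 0.313, 1.498, -0, 1.331, -0.223], TCP at [0.525, -0, 0.231] pointing down, gripper open.
Joint ranges: [-2.94, 2.94], [-0.97, 2.17], [0.19, 2.56], [-1.23, 4.37], [0.02, 3.11], [-2.88, 2.88]. Speed limits (rad/s): [2.39, 2.39, 3.01, 3.14, 3.14, 3.14].

## Interface

Orientations are given as a rotation vector (axis times angle).
In Python, from rig import state, get_image, finish_job gives the robot as it stands.
- The arm moves only by the tool jog_arm, never from a script. Its argument "deltas" is a list of rows, each an object with "offset": the shift along the tool's x, y, z normalised to -1 to 1, where 1 is 15 cm, a list of three; "turn": the turn about the tool's z normalised to -1 to 1, where 1 is 180 degrees. In form: [{"offset": [x, y, z], "turn": turn}, ...]. A call has 1 to 8 rows; each row is the pose to reach, as a shift and turn from the pose measured when the call began, along the tool's axes at that moment, turning the shorter way round; what a row does not reach only later rows make up. A row lasts 1/12 s, in which the tool goes at most 41.7 mm and 7.16 degrees, less where a joint would pass 70% of its speed; a pose out of reach is approached as far as the arm can. A call with a number of a shift or a turn outside -1 to 1 is refused whole. A call with a gripper value outside its range is refused whole. "hand" is the closure, from 0 (fully open) to 1 (shut), set as the call begins (left out, the last holds). The fingers move at their own pace and stop on an object; "squeeze" is the grip in N (left out, the last holds). Time passes only in rows, so rows that repeat a pose let the fingers close. It gives the time, the measured TCP pose, the force and the opening at its end, in the units of the state.
- state(): the state, without advancing time (a new reading comes with each control period).
- get_image(name): name is "scene" or "side" or "wrist"; returns a dict with "img" (400x640x3 uint8, blue, green, red), "range_z" (400x640 float32, m along the optical axis (not along the pixel's ray), 0 where there is no reading), "mtx" (3x3 intrinsics, pixels), "R" (3x3) and "t" (3): a world point X has camera coordinates R X + t. Camera axes: x right, y down, z forward; pixel columns grow to the right and rows downward; lengths in m; the calibration is good to about 2 mm. A picture is of the moment at which its call begins.
- finish_job(): hands the job in, once; it reports no verdict.
The state is a dict: "clock": time; "joint_pos": joint angles; "joint_velocities": joint speeds; "tau": joint torques, N m; "tool_pos": TCP position; "tool_rot": TCP orientation; "force": force on the tool from outside, world axes, zero at the start; "torque": the same for the moment, N m; "opening": opening from 0.0 (shut) to 1.0 (fully open).
Only numpy, scipy, OpenCV 4.12 (cv2) and the standard library are available. Lean on these libraries where they do the work, as an engineer would, in place of code of your own. Each camera call takes 0.05 s, during which the arm holds its last target.

## Working session

There is one attempt and no reset: what is moved stays moved. The work goes in short steps, Python scripts to look and compute and a tool call to move; the robot and the scene stay as the last step left them, time stands still between calls to the robot, and variables do not carry over. Pictures are saved under pics/ and viewed, and the job is handed in when it is done.

Besides the shell and the picture viewer there is one more tool, called after "Request:" as a command line: name --argument value ..., lists and objects as JSON in quotes. jog_arm: Moves the arm, as the interface text tells. Its arguments: {"type":"object","properties":{"deltas":{"type":"array","items":{"type":"object","properties":{"offset":{"type":"array","items":{"type":"number"}},"turn":{"type":"number"}}}},"hand":{"type":"number"},"squeeze":{"type":"number"}},"required":["deltas"]}

```bash
ls; mkdir -p pics; python3 - <<'E'
from rig import state,get_image
import cv2
print(state())
for n in ["scene","side","wrist"]:
    d=get_image(n); cv2.imwrite(f"pics/{n}0.png",d["img"]); print(n,d["mtx"].tolist(),d["R"].tolist(),d["t"])
    import numpy as np; np.savez(f"pics/{n}0.npz",**d)
E
```

```text
pics
{'clock': 0.0, 'joint_pos': array([-2.23425140e-01,  3.13447418e-01,  1.49849747e+00,  1.63089805e-05,
        1.33100121e+00, -2.23381227e-01]), 'joint_velocities': array([ 0.00051524, -0.00126728,  0.00029141,  0.0003514 ,  0.00047356,
        0.00118996]), 'tau': array([-5.78409599e-04, -4.12261176e+01, -2.59742296e+01, -3.58453699e-04,
        4.11797926e-03, -1.23038126e-05]), 'tool_pos': array([5.24720693e-01, 4.22467834e-05, 2.30713670e-01]), 'tool_rot': array([-3.14127667e+00,  7.50731244e-05,  2.06743371e-03]), 'force': array([-0.53311592,  0.67466412, -0.54841855]), 'torque': array([-0.00416798, -0.02469804,  0.01443494]), 'opening': 0.9984220847548874}
scene [[491.6753172086919, 0.0, 320.69677025829907], [0.0, 491.6753172086919, 200.00409006563612], [0.0, 0.0, 1.0]] [[-0.4217362663735359, 0.9065238464649953, -0.018789289917916174], [0.6144241541713235, 0.2704827125739404, -0.7411626413746829], [-0.6667994304107974, -0.32411975871420223, -0.6710625169199093]] [ 0.22793679 -0.301474    1.50482992]
side [[390.577528795904, 0.0, 316.24226017144554], [0.0, 390.577528795904, 201.53571130242364], [0.0, 0.0, 1.0]] [[0.9582692529277005, -0.28520358797290385, 0.019466697222939814], [-0.2050263667932652, -0.7331374688154044, -0.6484393886389813], [0.1992090053510156, 0.6173883423148874, -0.7610173499735303]] [-0.54109638  0.15986338  0.85817713]
wrist [[323.8844358620091, 0.0, 319.3768029681573], [0.0, 323.8844358620091, 198.28036669556613], [0.0, 0.0, 1.0]] [[0.9999984822394863, 0.0009387369171640251, -0.0014677505666180447], [0.0013627740968153617, -0.9463176662797202, 0.32323523529106024], [-0.0010855254425868493, -0.3232367449098359, -0.9463175092824865]] [-0.52585462 -0.04471566  0.37996511]
```

View pics/scene0.png

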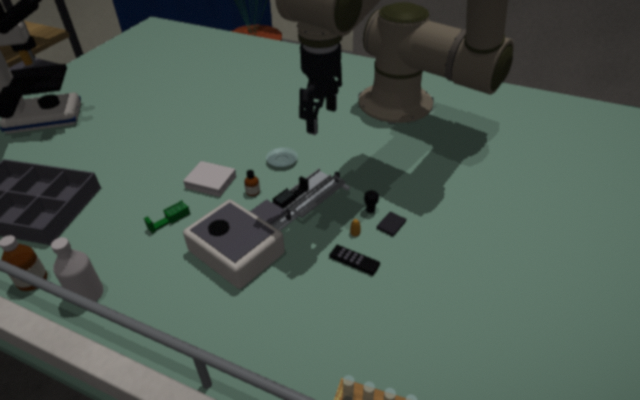

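View pics/side0.png

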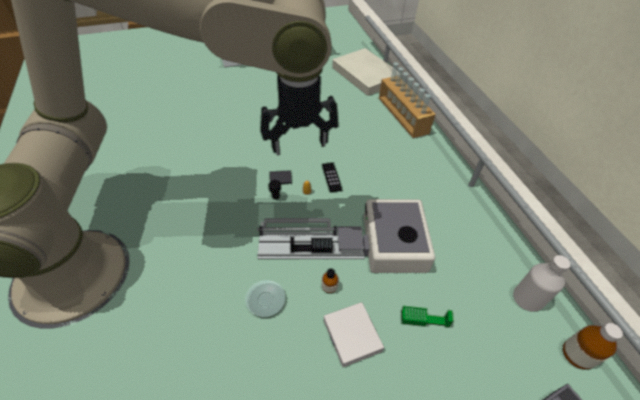

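View pics/wrist0.png

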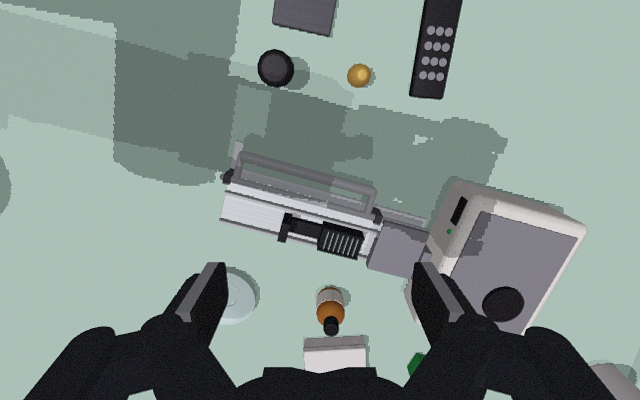

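```bash
python3 - <<'E'
import numpy as np,cv2
d=np.load("pics/wrist0.npz"); im=d["img"]
c=im[130:290,200:440]; cv2.imwrite("pics/w0z.png",cv2.resize(c,None,fx=3.3,fy=3.3,interpolation=cv2.INTER_CUBIC))
R,t,K=d["R"],d["t"],d["mtx"]; print("cam",-R.T@t)
# height map
v,u=np.mgrid[0:400,0:640]; z=d["range_z"]
P=np.stack([(u-K[0,2])/K[0,0]*z,(v-K[1,2])/K[1,1]*z,z],-1)-t
W=P@R; H=W[...,2].copy(); H[z==0]=0
print("bench",np.median(H[330:340,520:521]) ,np.median(H[120:150,20:100]))
g=(np.clip(H,-.01,.07)+.01)/.08*255
cv2.imwrite("pics/h0.png",cv2.resize(cv2.applyColorMap(g.astype(np.uint8),cv2.COLORMAP_JET)[130:290,200:440],None,fx=3.3,fy=3.3,interpolation=cv2.INTER_NEAREST))
E
```

```text
cam [0.52632722 0.0809971  0.37324949]
bench 0.17804248675321704 2.4238087938382644e-05
```

View pics/w0z.png

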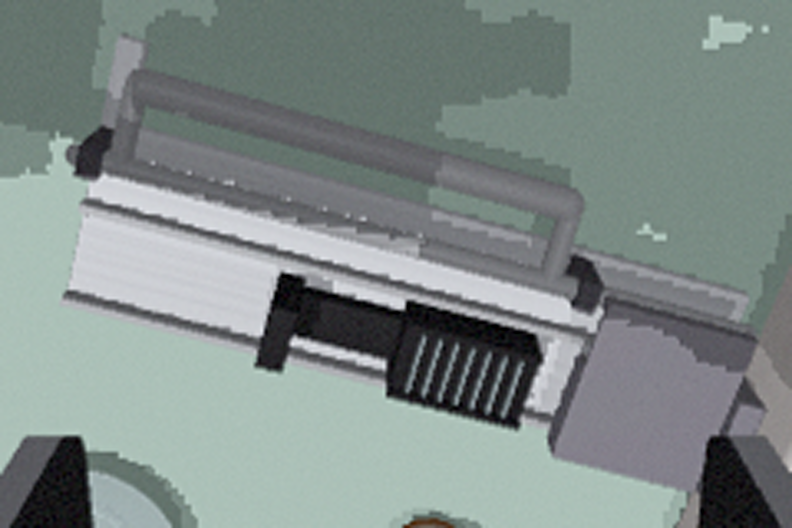

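View pics/h0.png

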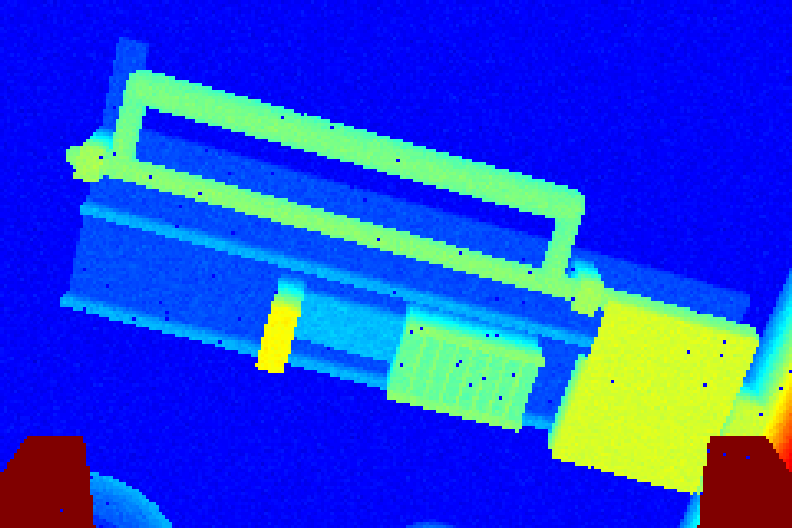

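```bash
cat > h.py <<'E'
import numpy as np,cv2
def cloud(d):
    R,t,K=d["R"],d["t"],d["mtx"]; v,u=np.mgrid[0:400,0:640]; z=d["range_z"]
    P=np.stack([(u-K[0,2])/K[0,0]*z,(v-K[1,2])/K[1,1]*z,z],-1)-t
    W=P@R; W[z==0]=0; return W
E
python3 - <<'E'
from h import *
from scipy.optimize import least_squares
d=np.load("pics/wrist0.npz"); W=cloud(d); H=W[...,2]
m=np.zeros(H.shape,bool); m[130:290,200:440]=1
A=(m&(H>.0335)&(H<.045)).astype(np.uint8)
n,lab,st,ce=cv2.connectedComponentsWithStats(A)
for i in range(1,n):
    if st[i,4]>40:
        p=W[lab==i]; r=cv2.minAreaRect((p[:,:2]*1000).astype(np.float32)); print(i,st[i],r,np.median(p[:,2]))
        print(np.round(cv2.boxPoints(r),1).tolist())
B=m&(H>.018)&(H<.034)
# bar+shaft: restrict using zoom pixels
cp=np.zeros(H.shape,np.uint8)
def z2p(q): return np.array([[200+a/3.3,130+b/3.3] for a,b in q],np.int32)
for name,q in {"bar":[(150,60),(560,175),(560,220),(150,115)],"shaft":[(140,150),(535,250),(535,295),(140,190)]}.items():
    mm=np.zeros(H.shape,np.uint8); cv2.fillPoly(mm,[z2p(q)],1)
    s=(mm>0)&(H>.022 if name=="bar" else H>.026)
    p=W[s]; vx,vy,x0,y0=cv2.fitLine((p[:,:2]*1000).astype(np.float32),cv2.DIST_L2,0,.01,.01).ravel()
    print(name,len(p),np.arctan2(vy,vx)*np.sign(vx),(x0,y0),np.percentile(p[:,2],[50,95]))
E
```

```text
9 [277 221  14  22 190] ((485.3396911621094, -73.82417297363281), (24.281007766723633, 9.964964866638184), 74.26852416992188) 0.03982773647786993
[[477.29998779296875, -84.19999694824219], [486.79998779296875, -86.9000015258789], [493.3999938964844, -63.5], [483.79998779296875, -60.79999923706055]]
10 [ 367  221   63   59 2330] ((616.6581420898438, -98.56578826904297), (63.8819580078125, 55.329872131347656), 74.00050354003906) 0.036919369186088145
[[581.2999877929688, -121.5999984741211], [634.4000244140625, -136.89999389648438], [652.0999755859375, -75.5], [598.9000244140625, -60.20000076293945]]
14 [419 239  21  25 193] ((654.5662231445312, -98.78636169433594), (33.89826965332031, 11.484291076660156), 70.78295135498047) 0.036468910877377754
[[643.5999755859375, -112.9000015258789], [654.4000244140625, -116.69999694824219], [665.5999755859375, -84.69999694824219], [654.7000122070312, -80.9000015258789]]
bar 1396 -0.27940056 (np.float32(512.3337), np.float32(-8.264705)) [0.02895442 0.03071651]
shaft 878 -0.27899885 (np.float32(506.4515), np.float32(-35.877506)) [0.03022903 0.03178378]
```

Request:
jog_arm --deltas '[{"offset":[-0.39,0.22,0.6],"turn":-0.41},{"offset":[-0.39,0.22,0.6],"turn":-0.41},{"offset":[-0.39,0.22,0.6],"turn":-0.41},{"offset":[-0.39,0.22,0.6],"turn":-0.41},{"offset":[-0.39,0.22,0.6],"turn":-0.41},{"offset":[-0.39,0.22,0.6],"turn":-0.41},{"offset":[-0.39,0.22,0.6],"turn":-0.41},{"offset":[-0.39,0.22,0.6],"turn":-0.41}]' --hand 0.38 --squeeze 60

```text
clock: 0.82
tool_pos: [0.4661, -0.033, 0.1408]
tool_rot: [-2.752, -1.514, 0.001]
force: [-0.6, -0.4, 0.1]
opening: 0.62
```

```bash
cat >> h.py <<'E'
from scipy.spatial.transform import Rotation as Ro
YAW=-0.279; O=np.array([598.4,-62.2])
ex=np.array([np.cos(YAW),np.sin(YAW)]); ey=np.array([-ex[1],ex[0]])
def todock(w): w=np.asarray(w)*1000; r=w[...,:2]-O; return np.stack([r@ex,r@ey,w[...,2]],-1)
def info(s):
    R=Ro.from_rotvec(s["tool_rot"]).as_matrix(); p=todock(s["tool_pos"])
    a=np.arctan2(R[1,0],R[0,0]); want=YAW+np.pi/2
    print("t",round(s["clock"],2),"dock",p.round(1),"turn needed",-(want-a)/np.pi,"tilt",R[:,2].round(4),"F",s["force"].round(1),"op",round(s["opening"],3))
    return R,p
def plan(s,x,y,z):
    R,p=info(s); w=np.append(O+x*ex+y*ey,z)/1000
    print("offset for",(x,y,z),(R.T@(w-s["tool_pos"])/.15).round(4))
E
python3 - <<'E'
from h import *
from rig import *
s=state(); plan(s,-135,-8.5,80)
d=get_image("wrist"); cv2.imwrite("pics/w1.png",d["img"])
W=cloud(d)
E
```

```text
t 0.82 dock [-135.2   -8.3  140.8] turn needed -0.09093543702781709 tilt [-1.2e-03  4.0e-04 -1.0e+00] F [-0.6 -0.4  0.1] op 0.62
offset for (-135, -8.5, 80) [-0.0005  0.0023  0.4051]
```

View pics/w1.png

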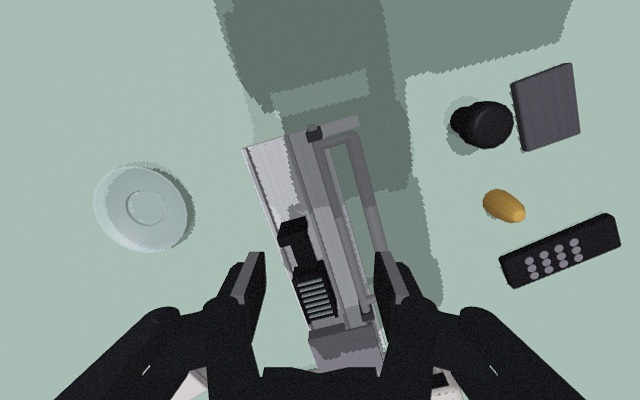

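Request:
jog_arm --deltas '[{"offset":[0,0,0.2],"turn":-0.09},{"offset":[0,0,0.4],"turn":-0.091},{"offset":[0,0,0.4],"turn":-0.091},{"offset":[0,0,0.4],"turn":-0.091},{"offset":[0,0,0.4],"turn":-0.091}]'

```text
clock: 1.28
tool_pos: [0.4663, -0.033, 0.081]
tool_rot: [-2.504, -1.896, 0.001]
force: [0.3, -0.3, -0.9]
opening: 0.617
```

```bash
python3 - <<'E'
from h import *
from rig import *
s=state(); plan(s,-135,-8.5,50)
d=get_image("wrist"); cv2.imwrite("pics/w2.png",d["img"]); np.savez("pics/w2.npz",**d)
W=cloud(d); D=todock(W)
# finger points: depth closer
for v in (250,265,280,300):
    r=[(u,*D[v,u].round(0)) for u in range(200,440,8) if D[v,u,2]>70 and D[v,u,2]<160]
    print(v,r)
E
```

```text
t 1.28 dock [-135.1   -8.3   81. ] turn needed 0.0012841351876278415 tilt [-9.e-04  3.e-04 -1.e+00] F [ 0.3 -0.3 -0.9] op 0.617
offset for (-135, -8.5, 50) [-0.0014  0.0007  0.2065]
250 []
265 [(240, np.float64(-140.0), np.float64(-46.0), np.float64(94.0)), (248, np.float64(-144.0), np.float64(-41.0), np.float64(101.0)), (256, np.float64(-144.0), np.float64(-38.0), np.float64(100.0)), (264, np.float64(-136.0), np.float64(-36.0), np.float64(88.0)), (376, np.float64(-138.0), np.float64(17.0), np.float64(89.0)), (384, np.float64(-144.0), np.float64(18.0), np.float64(101.0)), (392, np.float64(-144.0), np.float64(21.0), np.float64(100.0)), (400, np.float64(-140.0), np.float64(27.0), np.float64(93.0))]
280 [(232, np.float64(-140.0), np.float64(-47.0), np.float64(105.0)), (240, np.float64(-144.0), np.float64(-42.0), np.float64(112.0)), (248, np.float64(-144.0), np.float64(-38.0), np.float64(113.0)), (256, np.float64(-141.0), np.float64(-36.0), np.float64(108.0)), (264, np.float64(-130.0), np.float64(-36.0), np.float64(90.0)), (376, np.float64(-131.0), np.float64(16.0), np.float64(92.0)), (3
[... 395 characters left out ...]
np.float64(-145.0), np.float64(-41.0), np.float64(126.0)), (240, np.float64(-142.0), np.float64(-40.0), np.float64(122.0)), (248, np.float64(-143.0), np.float64(-36.0), np.float64(123.0)), (256, np.float64(-132.0), np.float64(-37.0), np.float64(108.0)), (376, np.float64(-122.0), np.float64(17.0), np.float64(95.0)), (384, np.float64(-135.0), np.float64(16.0), np.float64(112.0)), (392, np.float64(-142.0), np.float64(17.0), np.float64(121.0)), (400, np.float64(-142.0), np.float64(20.0), np.float64(122.0)), (408, np.float64(-145.0), np.float64(21.0), np.float64(127.0)), (416, np.float64(-146.0), np.float64(24.0), np.float64(127.0)), (424, np.float64(-147.0), np.float64(26.0), np.float64(129.0))]
```

View pics/w2.png

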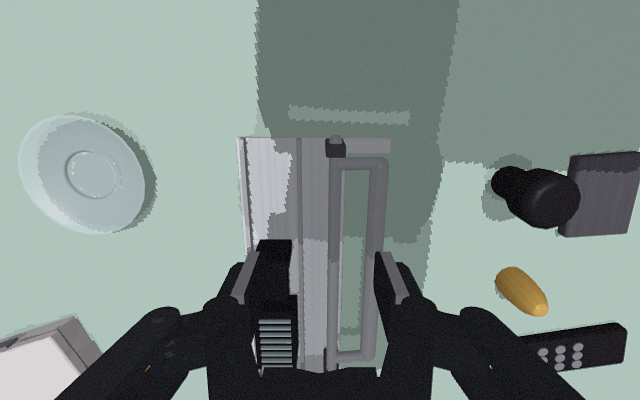

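Request:
jog_arm --deltas '[{"offset":[0.005,0,0.15],"turn":0.001},{"offset":[0.005,0,0.3],"turn":0.001},{"offset":[0.005,0,0.33],"turn":0.001},{"offset":[0.005,0,0.36],"turn":0.001},{"offset":[0.005,0,0.36],"turn":0.001}]' --hand 0.36

```text
clock: 1.75
tool_pos: [0.467, -0.0324, 0.0277]
tool_rot: [2.508, 1.891, 0.0]
force: [-0.3, 0.5, 0.5]
opening: 0.638
```

```bash
cat > look.py <<'E'
import sys
from h import *
from rig import *
n=sys.argv[1]; s=state(); plan(s,*map(float,sys.argv[2:5]))
for c in ("side","scene"):
    d=get_image(c); np.savez(f"pics/{c}{n}.npz",**d); D=todock(cloud(d))
    m=(D[...,0]>10)&(D[...,0]<50)&(D[...,1]>-70)&(D[...,1]<-5)&(D[...,2]>30)&(D[...,2]<75)
    p=D[m]
    if len(p)>30:
        k=np.linalg.lstsq(np.c_[p[:,:2],np.ones(len(p))],p[:,2],rcond=None)[0]; print(c,len(p),"flap angle",np.arctan(-k[1]),"slope x",k[0])
    m=(D[...,0]>-190)&(D[...,0]<70)&(abs(D[...,1]+42)<11)&(D[...,2]>36)&(D[...,2]<43)&(D[...,0]<0)
    if m.sum()>5: print(c,"plate x",np.percentile(D[m][:,0],[2,50,98]).round(1),np.percentile(D[m][:,1],[2,98]).round(1),m.sum())
    u=d["img"]
    K=d["mtx"]; q=d["R"]@np.append(O+(-60)*ex+(-20)*ey,20)/1000+0 if 0 else d["R"]@(np.append(O-60*ex-20*ey,20)/1000)+d["t"]
    c0=(K@q/q[2])[:2].astype(int); a=u[max(c0[1]-60,0):c0[1]+60,max(c0[0]-90,0):c0[0]+90]
    cv2.imwrite(f"pics/{c}{n}.png",cv2.resize(a,None,fx=4,fy=4,interpolation=cv2.INTER_CUBIC))
E
python3 look.py 3 -135 -7.5 13
```

```text
t 1.75 dock [-134.5   -7.6   27.7] turn needed 8.886335801920794e-05 tilt [ 5.e-04 -1.e-04 -1.e+00] F [-0.3  0.5  0.5] op 0.638
offset for (-135.0, -7.5, 13.0) [ 0.0005 -0.0032  0.0983]
side 347 flap angle 0.0032637205632691044 slope x -0.0010988070553280443
side plate x [-141.8 -106.2  -99.2] [-52.3 -31.3] 50
scene 295 flap angle -0.008540695953136052 slope x -0.008504404006141851
scene plate x [-143.7 -108.9 -100.3] [-50. -32.] 43
```

View pics/side3.png

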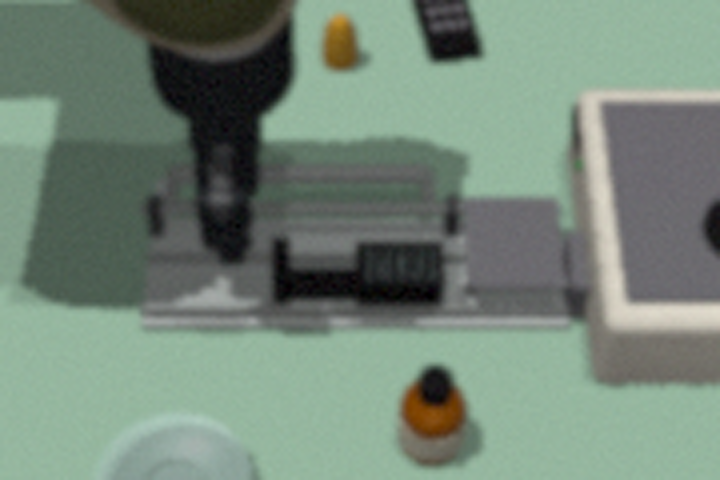

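View pics/scene3.png

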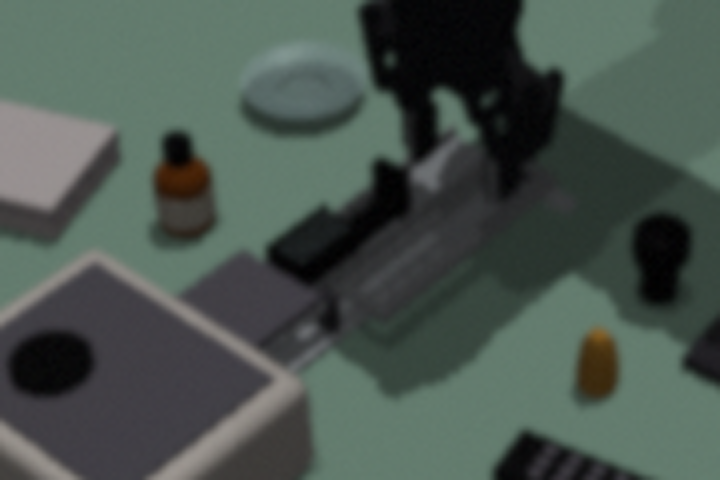

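Side and scene crops show the fingers straddling the shaft, one in the lane behind the plate (side ≈(280,255)) and one on the bar, with the flap still shut. Now pressing.

Request:
jog_arm --deltas '[{"offset":[0,0,0.04],"turn":0},{"offset":[0,0,0.07],"turn":0},{"offset":[0,0,0.1],"turn":0},{"offset":[0,0,0.1],"turn":0}]'

```text
clock: 2.18
tool_pos: [0.4681, -0.0335, 0.0136]
tool_rot: [2.505, 1.889, 0.002]
force: [0.1, -4.6, 6.9]
opening: 0.642
```

```bash
python3 look.py 4 -60 -7.5 13
```

```text
t 2.18 dock [-133.1   -8.3   13.6] turn needed 0.0002143809228895567 tilt [ 0.0036 -0.0022 -1.    ] F [ 0.1 -4.6  6.9] op 0.642
offset for (-60.0, -7.5, 13.0) [0.0047 0.4875 0.0057]
side 193 flap angle 0.451765794028816 slope x 0.004640150467739165
side plate x [-135.  -106.2 -101.2] [-52.3 -32.1] 48
scene 336 flap angle 0.4564890315755809 slope x 0.0030626719661690505
scene plate x [-140.  -107.3  -99.4] [-48.7 -32. ] 45
```

Request:
jog_arm --deltas '[{"offset":[0.004,0.05,0.005],"turn":0},{"offset":[0.004,0.09,0.005],"turn":0},{"offset":[0.004,0.13,0.005],"turn":0},{"offset":[0.004,0.17,0.005],"turn":0},{"offset":[0.004,0.21,0.005],"turn":0},{"offset":[0.004,0.25,0.005],"turn":0},{"offset":[0.004,0.28,0.005],"turn":0},{"offset":[0.004,0.3,0.005],"turn":0}]'

```text
clock: 2.95
tool_pos: [0.5112, -0.0449, 0.0132]
tool_rot: [2.506, 1.891, 0.001]
force: [-5.4, 1.1, 5.9]
opening: 0.639
```

```bash
python3 look.py 5 -51 -7.5 13
```

```text
t 2.95 dock [-88.6  -7.4  13.2] turn needed 0.00024337362748874693 tilt [ 0.0017 -0.0013 -1.    ] F [-5.4  1.1  5.9] op 0.639
offset for (-51.0, -7.5, 13.0) [-0.0008  0.2506  0.0021]
side 195 flap angle 0.3079092569811396 slope x 0.2684492743056916
side plate x [-92.3 -72.1 -67.6] [-52.2 -31.7] 39
scene 334 flap angle 0.4738571286413046 slope x 0.013892038518775107
scene plate x [-96.2 -73.7 -64.9] [-50.4 -31.7] 41
```

View pics/side5.png

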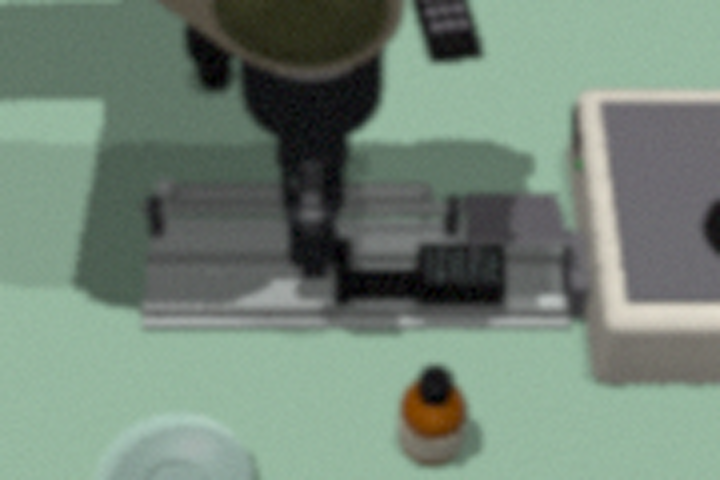

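Request:
jog_arm --deltas '[{"offset":[0,0.03,0],"turn":0},{"offset":[0,0.06,0],"turn":0},{"offset":[0,0.1,0],"turn":0},{"offset":[0,0.13,0],"turn":0},{"offset":[0,0.16,0],"turn":0},{"offset":[0,0.19,0],"turn":0},{"offset":[0,0.21,0],"turn":0},{"offset":[0,0.225,0],"turn":0}]'

```text
clock: 3.72
tool_pos: [0.5436, -0.0541, 0.0134]
tool_rot: [2.507, 1.891, 0.001]
force: [-4.4, 1.4, 6.1]
opening: 0.641
```

```bash
python3 look.py 6 -51 -7.5 13
```

```text
t 3.72 dock [-54.9  -7.3  13.4] turn needed 0.00021630904303876838 tilt [ 0.0013 -0.001  -1.    ] F [-4.4  1.4  6.1] op 0.641
offset for (-51.0, -7.5, 13.0) [-0.0015  0.026   0.0028]
side 245 flap angle 0.02816103275486042 slope x 0.010147906223082849
side plate x [-58.6 -38.2 -33.7] [-52.  -33.2] 36
scene 344 flap angle 0.43246061558166715 slope x -0.04276870622061598
scene plate x [-59.8 -39.3 -31.6] [-49.4 -32.2] 47
```

Request:
jog_arm --deltas '[{"offset":[0,0.012,0],"turn":0},{"offset":[0,0.022,0],"turn":0},{"offset":[0,0.032,0],"turn":0},{"offset":[0,0.04,0],"turn":0},{"offset":[0,0.04,0],"turn":0}]'

```text
clock: 4.23
tool_pos: [0.5455, -0.0544, 0.0133]
tool_rot: [-2.503, -1.887, 0.01]
force: [-24.7, 5.2, 22.6]
opening: 0.64
```

```bash
python3 look.py 7 -51 -7.5 13
```

```text
t 4.23 dock [-53.   -7.1  13.3] turn needed 2.0311199959712968e-05 tilt [-0.0093  0.002  -1.    ] F [-24.7   5.2  22.6] op 0.64
offset for (-51.0, -7.5, 13.0) [-0.0026  0.0132  0.0022]
side 255 flap angle 0.005436428710104852 slope x -0.00048067012646820705
side plate x [-56.3 -36.1 -31.3] [-52.6 -32.5] 39
scene 339 flap angle 0.4331352524767118 slope x -0.03427061777432003
scene plate x [-61.  -38.  -29.6] [-50.6 -31.9] 45
```

Request:
jog_arm --deltas '[{"offset":[0,-0.01,0],"turn":0},{"offset":[0,-0.03,0],"turn":0},{"offset":[0,-0.05,0],"turn":0},{"offset":[0,-0.05,0],"turn":0}]'

```text
clock: 4.67
tool_pos: [0.5395, -0.0528, 0.0143]
tool_rot: [-2.506, -1.888, 0.006]
force: [2.3, -0.1, 5.3]
opening: 0.639
```

```bash
python3 look.py 8 -65 -7.5 120
```

```text
t 4.67 dock [-59.3  -7.2  14.3] turn needed -0.0001737600850806206 tilt [-5.1e-03  9.0e-04 -1.0e+00] F [ 2.3 -0.1  5.3] op 0.639
offset for (-65.0, -7.5, 120.0) [-0.0027 -0.0418 -0.7042]
side 248 flap angle 0.0036314952199653083 slope x 0.06343835719557903
side plate x [-63.1 -36.2 -31.3] [-51.9 -31.3] 51
scene 337 flap angle 0.40039338398678304 slope x -0.05195670552575137
scene plate x [-67.9 -39.5 -29.5] [-50.8 -32.3] 49
```

View pics/side8.png

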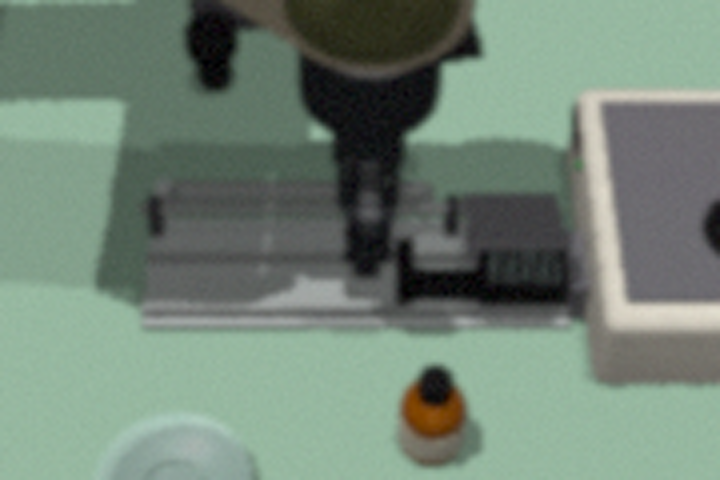

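The crop shows the magazine's body at the stop (≈(570,265)) and the finger clear behind the plate (≈(370,265)). Now I lift gently so the flap doesn't slam, then rise back and away to see everything.

Request:
jog_arm --deltas '[{"offset":[0,-0.01,-0.03],"turn":0},{"offset":[0,-0.02,-0.06],"turn":0},{"offset":[0,-0.03,-0.1],"turn":0},{"offset":[0,-0.03,-0.2],"turn":0},{"offset":[0,-0.05,-0.45],"turn":0},{"offset":[0,-0.2,-0.7],"turn":0},{"offset":[0,-0.4,-0.9],"turn":0},{"offset":[0,-0.4,-0.9],"turn":0}]'

```text
clock: 5.43
tool_pos: [0.4811, -0.0355, 0.1546]
tool_rot: [2.508, 1.891, -0.001]
force: [-0.8, 0.4, 0.6]
opening: 0.641
```

```bash
python3 look.py 9 -130 -7.5 150; python3 - <<'E'
from h import *
from rig import *
d=get_image("wrist"); np.savez("pics/w9.npz",**d); cv2.imwrite("pics/w9.png",d["img"]); D=todock(cloud(d))
m=(abs(D[...,1]+42)<12)&(D[...,2]>36)&(D[...,2]<43)&(D[...,0]<-3)&(D[...,0]>-80)
print("plate",m.sum(),np.percentile(D[m][:,0],[2,50,98]))
m=(D[...,0]>8)&(D[...,0]<50)&(abs(D[...,1]+30)<25)&(D[...,2]>30)&(D[...,2]<75); p=D[m]
if len(p)>20:
  k=np.linalg.lstsq(np.c_[p[:,:2],np.ones(len(p))],p[:,2],rcond=None)[0]; print(len(p),np.arctan(-k[1]),p[:,2].mean())
E
```

```text
t 5.43 dock [-120.1   -6.7  154.6] turn needed 0.0001695734035295224 tilt [-4.e-04 -9.e-04 -1.e+00] F [-0.8  0.4  0.6] op 0.641
offset for (-130.0, -7.5, 150.0) [-0.0053 -0.0658  0.0309]
side 358 flap angle -0.003112298989353118 slope x 0.005193696155407025
side plate x [-40.6 -35.9  -0.2] [-52.5 -32.1] 43
scene 288 flap angle -0.010248413322285259 slope x 0.0016038761082971865
scene plate x [-40.4 -34.7 -29. ] [-50.6 -31.5] 29
plate 306 [-40.60626827 -36.43499834 -30.67494768]
1792 -1.1121986875014463e-05 36.8361139813869
```

View pics/side9.png

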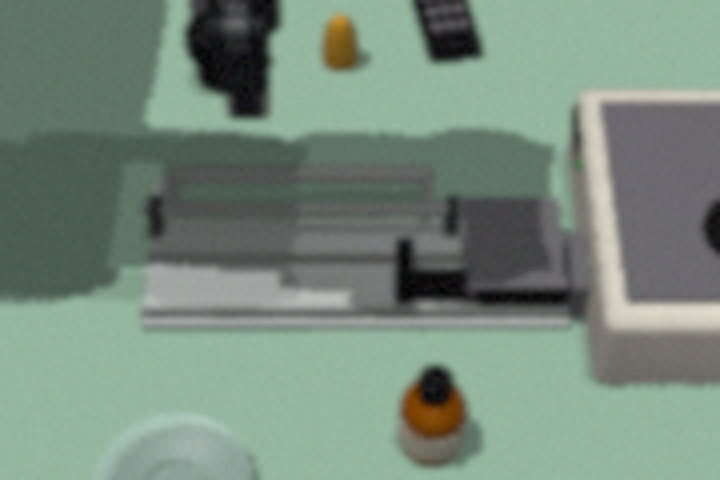

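View pics/w9.png

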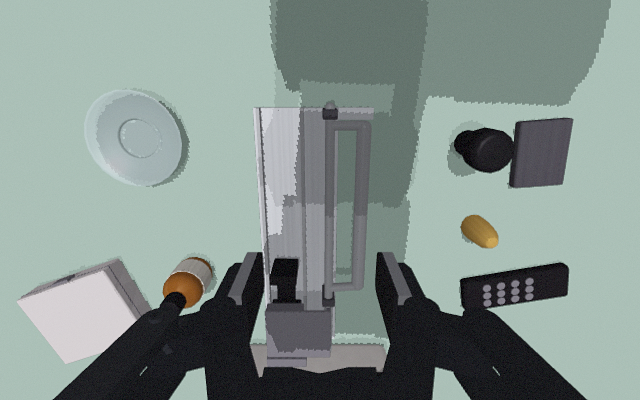

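The side and wrist views show the flap shut over the body. The plate sits just outside it, with its rear face at dock x ≈ -40 (side ≈(405,270)), and the bystanders look undisturbed. I'll let the arm settle, then hand in.

Request:
jog_arm --deltas '[{"offset":[0,0,0],"turn":0},{"offset":[0,0,0],"turn":0}]'

```text
clock: 5.75
tool_pos: [0.4822, -0.0364, 0.1481]
tool_rot: [-2.504, -1.886, 0.009]
force: [0.6, 0.3, -0.5]
opening: 0.638
```

```bash
python3 -c "
from rig import *
print(state()['force'],state()['joint_velocities'].round(3)); print(finish_job())"
```

```text
[ 0.59983752  0.25292491 -0.51901576] [-0.     0.001 -0.004 -0.001  0.001  0.001]
the job is handed in; nothing more can be done
None
```

The magazine is loaded and the job is handed in, at about 5.8 s of the 42 s allowed. `finish_job` gave no verdict.

**What I did:** One fingertip held the bar down with the flap about 0.45 rad open, while the other pushed the magazine about 70 mm by its rear plate. I stopped when it met the stop, with about 25 N along the lane and 23 N upward on the tool. I then backed the finger off the plate before letting the bar up and moving clear.

**Last checks:**
- **Magazine:** the rear plate reads dock x ≈ -40.6 against -40 when home. That puts the nose about 0.6 mm from the stop, though the camera calibration is only good to about 2 mm.
- **Flap:** it measured shut, within 0.01 rad of zero, in all three cameras.
- **Robot:** the arm was clear, at rest and reading no contact force.
- **Bystanders:** they look undisturbed in the images; I did not measure their positions.

**Disagreement:** during the push the side camera's flap-angle readings were wrong (0.31, then near zero) because they picked up the magazine's body. I used the scene camera then, which read 0.40 to 0.47 rad throughout.

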